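# Unlock the grinding slide and cap its clamp block

## Task

Pull up the spring plunger on the bench fixture, turn it into its rest notch and let go so that it stays up; then draw the carriage out from under the hood fully to its end stop. Then put back on the lower half of the clamp block the one cap whose side slots match its two lugs, seated flush, and let go. Leave the plunger parked and all other things on the bench where they are.

Things in the scene. Friction and masses are not known exactly. Their poses are not given: they have to be found in the camera images.
- fixture: dark steel bench fixture, fixed; base 170 x 310 x 12 mm (local x -90..80, y -155..155). Origin on the bench under it. Local x points away from the robot, yaw within 0.3 rad. The carriage slides out along local -y. A grey hood (x -28..76, y 58..142, plate at z 92..98 mm, wall at its far side) covers the lower clamp half while locked. The plunger is at local x -55, y 23 mm.
- lift (a joint): height of the spring plunger above its locked position, m: 0 locked (its pin stands in a gap in the carriage's edge), at most 0.018. A spring pulls it down, 5 N at 0 and 9.5 N at 0.018. It turns only when raised over a 12.5 mm ridge: lift it 14 to 16 mm. Parked in the rest notch it stays at about 0.008. On the ridge top (0.012, twist about 0.3 to 0.9) it can perch but is not parked.
- twist (a joint): turn of the plunger about the vertical, rad, clockwise seen from above is positive: 0 locked, rest notch at 1.22 (70 degrees; end stop a little farther, free play about 0.1). It cannot turn until lifted.
- knob_grip (a point): point to grip on the plunger's black bar knob, on the plunger's axis; axes turn with the knob. The bar is 14 mm thick (this point's x), 44 mm long (its y), 26 mm tall, its top 12 mm above this point. The point is 98 mm above the bench when locked. The castellated steel sleeve below, 36 mm wide, ends 71 mm above the bench.
- carriage (a joint): travel of the aluminium carriage, m: 0 locked under the hood, 0.110 fully out against the end stop, moving along the fixture's local -y; sliding friction about 3 N, it stays where it is left.
- tab_grip (a point): point to grip on the carriage's dark upright pull tab: 12 mm thick along the fixture's y, 30 mm wide along its x, from 34 to 94 mm above the bench; this point is 82 mm above the bench, 12 mm below the tab's top. Axes as the fixture's.
- joint_face (a point): centre of the upward joint face of the steel lower clamp half on the carriage, 59 mm above the bench; axes as the fixture's. The half is 56 mm (x) by 48 mm (y), with a half bore along y. Two lugs rise 18 mm, 8 mm (x) by 10 mm (y), the top 6 mm narrowed to 5 by 6: one centred at x +20, y +10 mm, the other at x -20, y -10 mm.
- cap_own: the cap that fits: steel block 56 mm (x) by 48 mm (y) by 24 mm tall, 0.35 kg, half bore (along y) down; origin: centre of its underside. Open slots 14 mm wide and 14 mm deep run through its height: in the +x side centred at y +10 mm, in the -x side at y -10 mm. Fits either way round, 2 mm play about the lugs. Seated, its origin lies on joint_face.
- cap_other: a similar cap from another block, mirror image: slot in its +x side at y -10 mm, in its -x side at y +10 mm. It cannot go down over the lugs. Leave it.
- grinder: green and black angle grinder lying on the bench, 330 mm long, origin on the underside near its middle; leave it
- small_plate: bare aluminium plate 70 x 45 x 5 mm near the caps, origin centre of underside; leave it
- spool: short brass round bar 44 mm across, 35 mm tall, origin centre of underside; leave it
- disc_stack: stack of brown abrasive discs 100 mm across, 22 mm tall, origin centre of underside; leave it
- file: hand scraper 220 mm long with black handle, lying, origin at the middle of its underside; leave it
- bracket_plate: bare aluminium plate 130 x 60 x 5 mm, origin centre of underside; leave it
- bolt_cup: open steel cup 76 mm across, 70 mm tall, origin centre of underside; leave it
Things that resemble listed ones, but are neither listed nor needed, are in the scene too. What is shaped like the cap_own but orange or turquoise is not meant.

How it is judged:
By the outcome, as a careful person would: the job done as asked, in the order asked, and still so for the second after the job is handed in, with the robot touching nothing.
It also fails if it takes over 67 s, if anything falls off the work surface, if the arm or the gripper's body presses on something with over 40 N, if the wrist force passes 120 N, or if a joint passes its speed limit or range.

## Robot

A 7-joint arm with a two-finger parallel gripper is mounted at the origin on the work surface. World frame = base frame: x ahead of the robot, y to its left, z up, the work surface at z = 0. Lengths are in mm, angles in rad, forces in N, time in s.
With the tool pointing down it reaches from about 400 to 875 mm from the base axis. Payload 19.3 kg.
Tool frame: the origin (TCP) lies at the very end of the fingers, on their centre line; the grasp point (between the pads) lies 19 mm behind it (grip_point_offset is the z of the grasp point in the tool frame, in mm); z points along the fingers, y is the line along which they close (so a half turn about z gives the same grasp; the last joint's range is limited). The gripper opens to 85 mm and grips with 20 to 120 N. Pads are 22 mm wide; open, the fingers measure 114 mm over their backs; the gripper's body (76 mm by 85 mm) begins 54 mm behind the grasp point. The pads swing forward as they close: fully open they stand 13 mm farther back than shut.
Start: joints at [-1.344, 0.521, -0.036, 1.599, 0.021, 1.021, -0.113], TCP at [182.807, 597.659, 231.291] pointing down, gripper open.
Joint ranges: [-2.91, 2.91], [-0.3, 2.13], [-1.5, 1.42], [0.17, 2.43], [-1.26, 4.41], [0.16, 1.93], [-2.52, 2.52]. Speed limits (rad/s): [1.89, 1.89, 2.39, 2.39, 3.01, 3.01, 3.01].

## Interface

Orientations are given as a 3x3 rotation matrix whose columns are the frame's x, y, z axes.
In Python, from workcell import movep, movel, goto_joints, open_gripper, clamp, wait, inverse_kinematics, read_state, camera, PlanningError, finish_job, grip_point_offset gives the robot as it stands. Calls block until the motion is done:
- movep(position, orientation): joint-space move of the TCP to a pose.
- movel(position, frame=None, max_speed=150, guard=None): straight line of the TCP; frame=None keeps the orientation; max_speed is the mean speed in mm/s. With guard (N) it stops when the force on the tool has changed by that much, and returns True; else False.
- goto_joints(angles): joint-space move.
- open_gripper() and clamp(): open the fingers fully, or close them until they stop; the grip force is fixed at half the most.
- wait(seconds).
- inverse_kinematics(position, orientation): joint angles nearest the present ones, or None.
- read_state(): the state.
- camera(name): name is "side" or "top" or "wrist"; returns a dict with "image" (400x640x3 uint8, blue, green, red), "range_z" (400x640 float32, mm along the optical axis (not along the pixel's ray), 0 where there is no reading), "fx", "fy", "cx", "cy" (pixels), "dist_coeffs" ([k1, k2, p1, p2, k3] as OpenCV has them; the pictures are not rectified), "cam_to_world" (4x4, takes a point from camera to world coordinates). Camera axes: x right, y up, looking along -z (the intrinsics and any distortion apply to the point x, -y, -z); pixel columns grow to the right and rows downward; lengths in mm; the calibration is good to about 2 mm. A picture is of the moment at which its call begins.
A pose or a line that the arm cannot do raises PlanningError and nothing moves.
- finish_job(): hands the job in; it is judged then, once.
The state is a dict: "time": time; "qpos": joint angles; "qvel": joint speeds; "joint_efforts": joint torques, N m; "eef_pos": TCP position; "tool_rot": TCP orientation; "ft_force": force on the tool from outside, world axes, zero at the start; "torque": the same for the moment, N m; "finger_gap": finger opening in mm; "gripper_force": force on a finger pad.
Only numpy, scipy, OpenCV 4.12 (cv2) and the standard library are available. Lean on these libraries where they do the work, as an engineer would, in place of code of your own. Each camera call takes 0.05 s, during which the arm holds its last target. There are 200 camera calls.

## Working session

There is one attempt and no reset: what is moved stays moved. The work goes in short steps, each a Python script; the robot and the scene stay as the last script left them, time stands still between calls to the robot, and variables do not carry over. Pictures are saved under pics/ and viewed, at most 10 in all, crops included, and the job is handed in when it is done.

```bash
mkdir -p pics; ls
cat > h.py <<'E'
import numpy as np, cv2, pickle
from workcell import *
def snap(name,fn):
    c=camera(name); cv2.imwrite(f'pics/{fn}.png',c['image']); pickle.dump(c,open(f'pics/{fn}.pkl','wb')); return c
def load(fn): return pickle.load(open(f'pics/{fn}.pkl','rb'))
def cloud(c):
    K=np.array([[c['fx'],0,c['cx']],[0,c['fy'],c['cy']],[0,0,1.]])
    v,u=np.mgrid[0:400,0:640]
    p=cv2.undistortPoints(np.stack([u,v],-1).reshape(-1,1,2).astype(np.float64),K,np.array(c['dist_coeffs'],float)).reshape(400,640,2)
    z=c['range_z'].astype(float)
    P=np.stack([p[...,0]*z,-p[...,1]*z,-z],-1)
    T=np.array(c['cam_to_world'],float)
    W=P@T[:3,:3].T+T[:3,3]; W[z==0]=np.nan
    return W
def R(yaw):  # tool down, tool y axis (closing line) at angle yaw from world x ... x=(sin,-cos)
    y=np.array([np.cos(yaw),np.sin(yaw),0]); z=np.array([0,0,-1.]); x=np.cross(y,z)
    return np.stack([x,y,z],1)
E
python3 - <<'E'
from h import *
for n in ('top','side'):
    c=snap(n,n+'1'); print(n,np.round(c['cam_to_world'],2).tolist(),c['fx'],c['dist_coeffs'])
s=read_state(); print(s['time'],s['tool_rot'],s['finger_gap'],grip_point_offset)
E
```

```text
pics
top [[0.02, 1.0, -0.06, 450.0], [-1.0, 0.02, 0.0, 10.82], [0.0, 0.06, 1.0, 1385.92], [0.0, 0.0, 0.0, 1.0]] 446.5451724618065 [-0.04818795  0.          0.          0.          0.        ]
side [[-0.99, 0.09, -0.09, 454.11], [-0.13, -0.58, 0.8, 807.04], [0.02, 0.81, 0.59, 663.97], [0.0, 0.0, 0.0, 1.0]] 389.5440946491434 [-0.09165457  0.          0.          0.          0.        ]
0.1 [[-9.56275858e-01  2.92466118e-01 -2.31517733e-04]
 [ 2.92466201e-01  9.56275342e-01 -9.95178204e-04]
 [-6.96612066e-05 -1.01937600e-03 -9.99999478e-01]] 85.74603367778148 -18.700000000000003
```

View pics/top1.png

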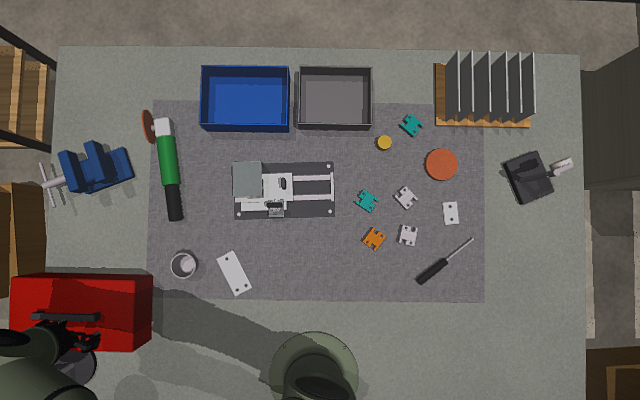

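View pics/side1.png

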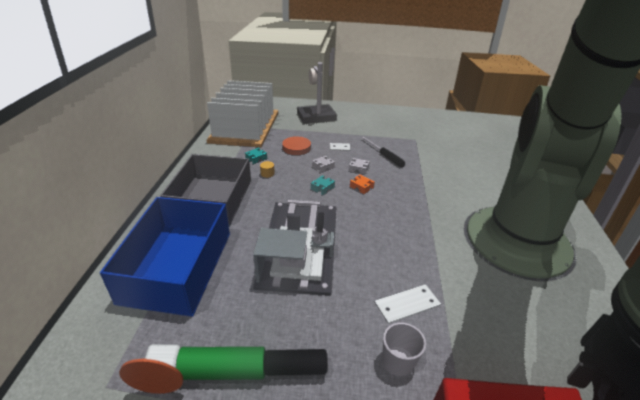

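The top view shows the fixture at (283,190): hood at (247,180), knob near (275,208), tab near (283,184). There are five cap-like things: grey at (405,197) and (408,235), turquoise at (366,200) and (411,125), and orange at (373,239). Only the grey ones can be cap_own, so I'll check them in a close crop.

Run:
```python
from h import *
c=load('top1'); im=c['image']
a=cv2.resize(im[180:255,345:445],None,fx=7,fy=7,interpolation=cv2.INTER_CUBIC)[:, :]
a=cv2.resize(im[180:255,345:435],(396,330),interpolation=cv2.INTER_CUBIC)
b=cv2.resize(im[155:225,228:340],(400,250),interpolation=cv2.INTER_CUBIC)
o=np.zeros((590,400,3),np.uint8); o[:330,:396]=a; o[335:585,:400]=b
cv2.imwrite('pics/crop1.png',o)
W=cloud(c)
g=im.astype(int); 
for n,(u,v) in dict(cA=(405,197),cB=(408,235),cT=(366,200)).items():
    w=W[v-16:v+17,u-16:u+17].reshape(-1,3); m=(w[:,2]>15)&(w[:,2]<35)
    print(n,np.nanmean(w[m],0),m.sum(),np.nanpercentile(w[m],[2,98],axis=0).round().tolist())
for n,(u,v) in dict(hood=(245,178),).items(): print(n,W[v,u])
# fixture: height map around
w=W[150:230,222:345]
np.set_printoptions(linewidth=250)
for lo,hi in ((8,16),(85,105)):
    m=(w[...,2]>lo)&(w[...,2]<hi); p=w[m][:,:2].astype(np.float32); r=cv2.minAreaRect(p); print(lo,r,m.sum())
print(w[::2,::3,2].round().astype(int))
```

```text
cA [ 549.73400121 -274.32187175   24.24947825] 262 [[520.0, -305.0, 16.0], [581.0, -244.0, 30.0]]
cB [ 434.40643205 -282.04013295   24.24384715] 262 [[408.0, -307.0, 18.0], [462.0, -257.0, 30.0]]
cT [ 537.89758277 -154.35639072   24.09398611] 253 [[509.0, -183.0, 18.0], [567.0, -125.0, 30.0]]
hood [592.57542631 207.50016771  99.54676634]
8 ((569.8002319335938, 103.80278015136719), (242.460205078125, 373.1790466308594), 0.20030063390731812) 2174
85 ((576.0534057617188, 169.78622436523438), (135.46380615234375, 151.55039978027344), 1.7776485681533813) 1080
[[ 5  4  2 ...  0  0  4]
 [-2  4 -2 ...  5  5  3]
 [ 6  3  1 ...  2  1  2]
 ...
 [ 3  2  1 ...  6  0 -1]
 [ 1  3  1 ...  4  1  3]
 [-3  0 -1 ...  2  1  0]]<stdin>:19: RuntimeWarning: invalid value encountered in cast
```

View pics/crop1.png

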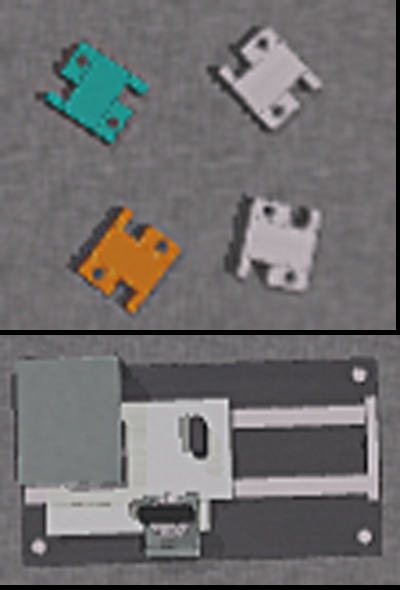

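```bash
cat >> h.py <<'E'
def proj(c,P):
    T=np.array(c['cam_to_world'],float); q=(np.asarray(P,float)-T[:3,3])@T[:3,:3]
    q=q*[1,-1,-1]; K=np.array([[c['fx'],0,c['cx']],[0,c['fy'],c['cy']],[0,0,1.]])
    return cv2.projectPoints(q.reshape(-1,1,3),np.zeros(3),np.zeros(3),K,np.array(c['dist_coeffs'],float))[0].reshape(-1,2)
def ortho(c,cx,cy,half,z,s=1.0):
    # rows: x decreasing (up=+x), cols: y decreasing (left=+y)
    n=int(2*half/s)+1; i,j=np.mgrid[0:n,0:n]
    X=cx+half-i*s; Y=cy+half-j*s
    uv=proj(c,np.stack([X,Y,np.full_like(X,z)],-1).reshape(-1,3)).reshape(n,n,2).astype(np.float32)
    return cv2.remap(c['image'],uv[...,0],uv[...,1],cv2.INTER_CUBIC)
def capmask(x,y,ch):
    ins=(abs(x)<28)&(abs(y)<24)
    s1=(x>14)&(abs(y-ch*10)<7); s2=(x<-14)&(abs(y+ch*10)<7)
    return ins&~s1&~s2
def fitcap(c,cx,cy,z=24):
    g=ortho(c,cx,cy,50,z).max(-1).astype(float); g=cv2.GaussianBlur(g,(0,0),1)
    i,j=np.mgrid[0:101,0:101]; X=50.-i; Y=50.-j; best={}
    hi,lo=np.percentile(g,[92,30]); g=np.clip((g-lo)/(hi-lo),0,1)
    for ch in (1,-1):
        def sc(p):
            a=p[2]; dx,dy=X-p[0],Y-p[1]
            m=cv2.GaussianBlur(capmask(np.cos(a)*dx+np.sin(a)*dy,-np.sin(a)*dx+np.cos(a)*dy,ch).astype(float),(0,0),1.5)
            return ((m-g)**2).mean()
        b=min(((sc((dx,dy,a)),dx,dy,a) for a in np.arange(0,np.pi,.1) for dx in (-6,0,6) for dy in (-6,0,6)))
        from scipy.optimize import minimize
        r=minimize(sc,b[1:],method='Nelder-Mead',options=dict(initial_simplex=np.array(b[1:])+np.array([[0,0,0],[3,0,0],[0,3,0],[0,0,.08]])))
        best[ch]=(round(r.fun,4),round(cx+r.x[0],1),round(cy+r.x[1],1),round(r.x[2],3))
    return best
E
python3 - <<'E'
from h import *
c=load('top1')
print(fitcap(c,549,-274)); print(fitcap(c,434,-282))
o1=cv2.resize(ortho(c,549,-274,45,24,.5),(390,390)); o2=cv2.resize(ortho(c,434,-282,45,24,.5),(390,390))
cv2.imwrite('pics/crop2.png',np.hstack([o1,o2]))
W=cloud(c)
w=W[155:200,225:266].reshape(-1,3); m=(w[:,2]>88)&(w[:,2]<110); print('hood',cv2.minAreaRect(w[m][:,:2].astype(np.float32)),np.median(w[m],0),m.sum())
w=W[195:222,255:292].reshape(-1,3); m=(w[:,2]>90)&(w[:,2]<118);print('knob',np.mean(w[m],0),m.sum())
w=W[170:200,268:292].reshape(-1,3); m=(w[:,2]>84)&(w[:,2]<102);print('tab',np.mean(w[m],0),m.sum())
E
```

```text
{1: (np.float64(0.0186), np.float64(550.9), np.float64(-275.4), np.float64(0.759)), -1: (np.float64(0.0534), np.float64(550.8), np.float64(-275.8), np.float64(0.772))}
{1: (np.float64(0.0517), np.float64(435.1), np.float64(-282.8), np.float64(2.924)), -1: (np.float64(0.017), np.float64(434.9), np.float64(-282.5), np.float64(2.943))}
hood ((591.0281372070312, 202.50364685058594), (104.03536224365234, 85.49095153808594), 2.8998031616210938) [591.8125627  202.05013573  98.55032161] 1043
knob [519.76577297 128.73985014 108.01531394] 89
tab [582.21257539  98.74196723  93.91561605] 39
```

View pics/crop2.png

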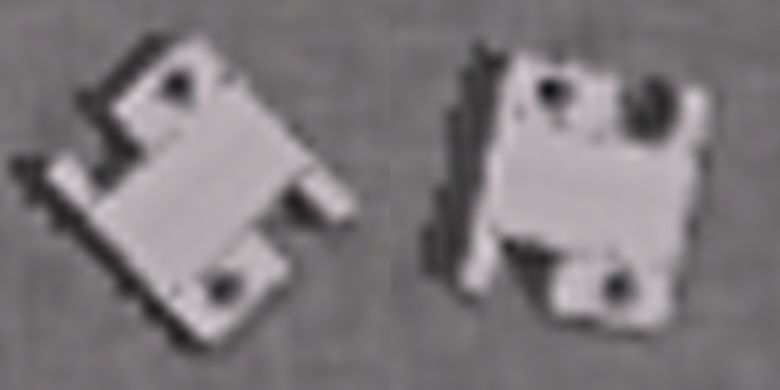

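The close crop shows the left cap, at top-image pixel (405,197), with its up-left side slotted on the left when facing outward. That is cap_own's chirality (fit error 0.019 against 0.053 for the mirror). The right one, at (408,235), is the mirror image, cap_other. Next I'll move above the plunger for a wrist look.

Run:
```python
from h import *
fy=0.045
for k in (0,np.pi):
  for tw in (0,1.25):
    q=inverse_kinematics([515.5,122,79],R(fy-tw+k)); print('knob',k,tw,None if q is None else np.round(q,2))
  for p,a in (((582,99,63),fy+np.pi/2),((570,-10,63),fy+np.pi/2),((551,-275,10),.759),((551,-275,10),.759+np.pi/2),((575,90,80),fy),((575,90,80),fy+np.pi/2)):
    q=inverse_kinematics(p,R(a+k)); print(p,round(a+k,2),None if q is None else np.round(q,2))
q=inverse_kinematics([480,110,300],R(fy)); print(q)
movep([480,110,300],R(fy))
c=snap('wrist','w1'); print(np.round(c['cam_to_world'],2).tolist(),read_state()['time'],read_state()['qpos'])
```

```text
knob 0 0 [-0.6   0.63  0.35  1.98 -0.37  0.59  0.04]
knob 0 1.25 [-0.71  0.67  0.51  1.99 -0.54  0.62 -1.04]
(582, 99, 63) 1.62 [-0.28  0.69  0.01  1.82 -0.01  0.64  1.36]
(570, -10, 63) 1.62 [-0.1   0.67  0.02  1.87 -0.02  0.6   1.54]
(551, -275, 10) 0.76 [ 0.26  0.81  0.17  1.76 -0.22  0.58  1.31]
(551, -275, 10) 2.33 [ 0.51  0.81 -0.21  1.75  0.26  0.62  2.48]
(575, 90, 80) 0.04 [-0.53  0.7   0.4   1.85 -0.41  0.68  0.15]
(575, 90, 80) 1.62 [-0.27  0.65  0.02  1.83 -0.02  0.66  1.38]
knob 3.141592653589793 0 [ 0.48  0.99 -1.28  1.93  1.07  1.14  1.93]
knob 3.141592653589793 1.25 [-0.29  0.59 -0.07  1.97  0.07  0.58  1.53]
(582, 99, 63) 4.76 [-0.66  0.79  0.58  1.84 -0.64  0.71 -1.24]
(570, -10, 63) 4.76 [-0.52  0.79  0.65  1.89 -0.71  0.71 -0.97]
(551, -275, 10) 3.9 [-0.22  1.13  1.    1.79 -1.18  0.97 -1.07]
(551, -275, 10) 5.47 [ 0.09  0.86  0.41  1.77 -0.54  0.63  0.02]
(575, 90, 80) 3.19 [ 0.51  1.04 -1.28  1.79  1.09  1.21  2.08]
(575, 90, 80) 4.76 [-0.65  0.75  0.59  1.85 -0.61  0.73 -1.24]
[-0.75627944  0.2558847   0.50666753  1.87159817 -0.14211216  1.04949886
 -0.14740032]
[[1.0, -0.05, -0.01, 477.0], [0.05, 0.96, 0.27, 177.45], [-0.0, -0.27, 0.96, 441.76], [0.0, 0.0, 0.0, 1.0]] 2.2167 [-0.75729567  0.25649498  0.50576278  1.87133207 -0.14213536  1.04947482
 -0.14737941]
```

View pics/w1.png

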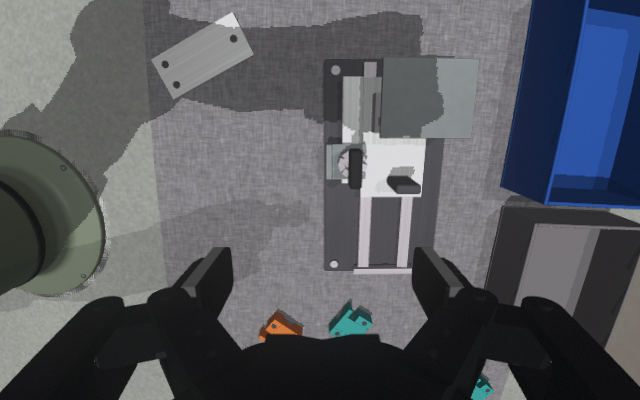

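The wrist view shows the plunger bar at (355,168), the tab at (404,185), the hood at (430,97), and the base plate edges at columns 324 and 442.

Run:
```python
from h import *
c=load('w1'); W=cloud(c); g=c['image'].max(-1)
def reg(n,u0,u1,v0,v1,lo,hi,gm=(0,256)):
    w=W[v0:v1,u0:u1]; m=(w[...,2]>lo)&(w[...,2]<hi)&(g[v0:v1,u0:u1]>=gm[0])&(g[v0:v1,u0:u1]<gm[1])
    m=cv2.morphologyEx(m.astype(np.uint8),cv2.MORPH_OPEN,np.ones((3,3)))>0
    p=w[m]; r=cv2.minAreaRect(p[:,:2].astype(np.float32)); print(n,m.sum(),'mean',p.mean(0).round(1),'rect',np.round(r[0],1),np.round(r[1],1),round(r[2],2))
reg('hood',378,482,52,142,90,106)
reg('knob',340,370,140,195,104,116,(0,70))
reg('tab',380,428,172,200,88,100,(0,90))
reg('base',315,450,50,280,6,18)
reg('carr',345,430,130,200,25,45)
# screws (dots on base z~12): fixed points
for u,v in ((336,70),(334,265)): print(np.nanmedian(W[v-2:v+3,u-2:u+3].reshape(-1,3),0).round(1))
```

```text
hood 7668 mean [590.9 202.2  97.3] rect [592.1 201.4] [105.1  85.7] 2.89
knob 448 mean [516.5 121.8 108.9] rect [516.7 121.3] [12.3 43. ] 3.82
tab 224 mean [581.2  98.8  92.6] rect [581.9  98.6] [28.5 11.2] 3.36
base 9372 mean [556.3  68.1  11.5] rect [569.2 100.4] [168.8 308.7] 2.87
carr 3361 mean [568.6 121.3  33.5] rect [564.2 118. ] [108.2  91. ] 2.93
[492.3 236.1  16.6]
[505.9 -45.1  16.4]
```

```bash
cat >> h.py <<'E'
YAW=0.0508
def st(n):
    s=read_state(); print(n,'t',round(s['time'],2),'p',np.round(s['eef_pos'],1),'yaw',round(float(np.arctan2(s['tool_rot'][1][1],s['tool_rot'][0][1])),3),'F',np.round(s['ft_force'],1),'M',np.round(s['torque'],2),'gap',round(s['finger_gap'],1),'gf',round(s['gripper_force'],1))
E
python3 - <<'E'
from h import *
k=np.array([516.8,121.3,0])
movep(k+[0,0,140],R(YAW)); st('above')
print(movel(k+[0,0,79.5],max_speed=100,guard=15)); st('down')
clamp(); st('clamped')
movel(k+[0,0,79.5+15],max_speed=40); st('lifted')
for a in (.31,.62,.93,1.23): movep(k+[0,0,94.5],R(YAW-a)); st(a)
E
```

```text
above t 2.92 p [517.1 121.4 140.9] yaw 0.051 F [-0.7 -0.2  0.4] M [0.01 0.04 0.01] gap 85.5 gf 0.0
False
down t 3.67 p [517.2 121.3  80.1] yaw 0.051 F [-0.2  0.2 -0.4] M [ 0.06 -0.02  0.05] gap 85.4 gf 0.0
clamped t 4.33 p [516.9 121.3  79.7] yaw 0.051 F [-1.2 -0.6  5. ] M [ 0.04  0.24 -0.07] gap 13.1 gf 60.0
lifted t 4.85 p [516.7 121.3  94.5] yaw 0.051 F [ 2.8  0.4 -8.3] M [ 0.05 -0.49 -0.02] gap 13.1 gf 58.8
0.31 t 5.19 p [516.5 121.4  94.2] yaw -0.253 F [ 1.3 -0.3 -9.4] M [ 0.04 -0.19 -0.05] gap 13.1 gf 58.7
0.62 t 5.53 p [516.4 121.4  94.2] yaw -0.56 F [-2.   1.  -9.5] M [0.21 0.22 0.02] gap 13.3 gf 58.7
0.93 t 5.88 p [516.3 121.5  94.3] yaw -0.868 F [-3.2  1.6 -9.3] M [ 0.54  0.71 -0.01] gap 13.2 gf 58.7
1.23 t 6.22 p [516.2 121.7  94.2] yaw -1.17 F [-4.6  3.  -9.6] M [0.92 0.82 0.03] gap 13.3 gf 58.8
```

Run:
```python
from h import *
k=np.array([516.4,121.6,0])
print(movel(k+[0,0,87.5],max_speed=30,guard=12)); st('low')
open_gripper(); st('open')
movel(k+[0,0,150]); st('up')
c=snap('wrist','w2'); 
W=cloud(c); uv=proj(c,[[516.6,121.4,114]])[0].round().astype(int); print(uv)
u,v=uv; im=c['image'][max(0,v-75):v+75,max(0,u-100):u+100]; cv2.imwrite('pics/w2c.png',cv2.resize(im,None,fx=3,fy=3))
g=c['image'].max(-1); 
a=W[max(0,v-60):v+60,max(0,u-60):u+60]; gg=g[max(0,v-60):v+60,max(0,u-60):u+60]
m=(a[...,2]>108)&(a[...,2]<126)&(gg<70)&(np.hypot(a[...,0]-516.6,a[...,1]-121.4)<27); p=a[m]; print(m.sum(),p.mean(0),cv2.minAreaRect(p[:,:2].astype(np.float32)))
```

```text
True
low t 6.52 p [516.1 121.8  87.4] yaw -1.17 F [-2.2  1.2 11. ] M [0.12 0.42 0.02] gap 13.3 gf 61.8
open t 7.21 p [515.  122.1  86.5] yaw -1.177 F [-0.   0.4  0.6] M [-0.02 -0.03 -0.05] gap 85.7 gf 0.0
up t 7.78 p [516.1 121.9 149.5] yaw -1.176 F [-0.2 -0.5 -0.1] M [-0.    0.06 -0.04] gap 85.5 gf 0.0
[321 227]
1468 [519.15325056 121.63202428 116.6770286 ] ((517.7363891601562, 120.99562072753906), (43.53882598876953, 13.494341850280762), 23.188016891479492)
```

View pics/w2c.png

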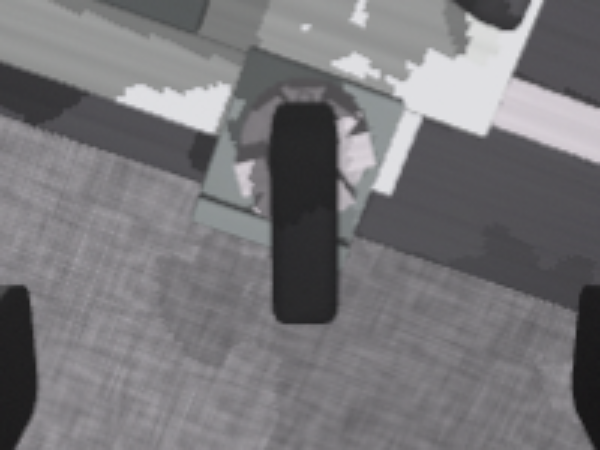

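The plunger bar is turned 70° and its top is 7.8 mm above the locked reading, so it's parked. Next is the carriage.

Run:
```python
from h import *
ex=np.array([np.cos(YAW),np.sin(YAW),0]); ey=np.array([-ex[1],ex[0],0]); z=np.array([0,0,1.])
tab=np.array([581.6,98.7,0]); Rt=R(YAW-np.pi/2)
a=tab-12*ey
movep(a+130*z,Rt); st('above')
print(movel(a+64*z,max_speed=120,guard=15)); st('down')
clamp(); st('clamped')
print(movel(tab-114*ey+64*z,max_speed=70,guard=25)); st('out')
p=np.array(read_state()['eef_pos']); print('travel',(tab-p)@ey)
open_gripper(); 
p=np.array(read_state()['eef_pos']); movel(p+100*z,max_speed=200); st('up')
movep([560,60,330],Rt)
c=snap('wrist','w3'); st('look')
```

```text
above t 8.24 p [581.9  85.5 128.4] yaw -1.521 F [-0.5  0.7 -0.5] M [ 0.01  0.01 -0.01] gap 85.3 gf 0.0
False
down t 8.94 p [582.4  86.8  64.5] yaw -1.52 F [-0.2 -0.7  1. ] M [-0.01  0.05 -0.03] gap 85.3 gf 0.0
clamped t 9.61 p [582.4  86.9  64.3] yaw -1.52 F [-0.7  2.1  5.8] M [ 0.62  0.25 -0.04] gap 11.2 gf 58.6
True
out t 10.96 p [587.1 -10.5  64.3] yaw -1.519 F [-3.1  2.   9.6] M [ 0.23  0.32 -0.12] gap 11.1 gf 60.5
travel 109.32092210762423
up t 12.32 p [586.7 -10.1 163.5] yaw -1.519 F [ 0.3  0.9 -0.1] M [ 0.04 -0.07  0.03] gap 85.4 gf 0.0
look t 13.12 p [559.7  59.9 328.9] yaw -1.52 F [-0.4  0.7 -1.2] M [-0.01 -0.02 -0.02] gap 85.4 gf 0.0
```

View pics/w3.png

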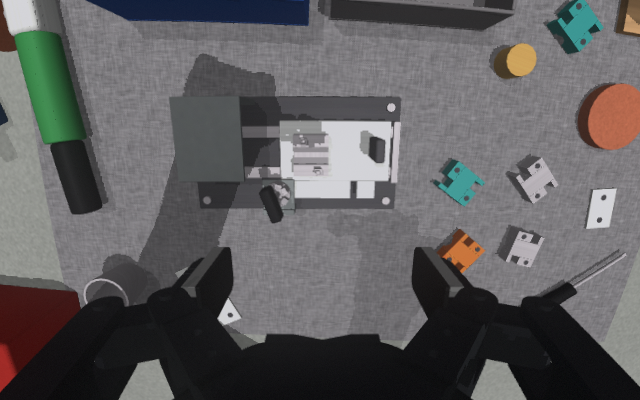

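The wrist view shows the carriage against the end bar at column 391, the plunger parked at (272,203), the lower half with its lugs at (311,155), cap_own at (536,178) and cap_other at (523,246).

Run:
```python
from h import *
c=load('w3'); W=cloud(c); ex=np.array([np.cos(YAW),np.sin(YAW)]); ey=np.array([-ex[1],ex[0]]); O=np.array([573.2,100.7])
w=W[122:190,278:350].reshape(-1,3); 
L=np.stack([(w[:,:2]-O)@ex,(w[:,:2]-O)@ey,w[:,2]],1)
for n,lo,hi in (('half',50,66),('lug',71,84)):
    m=(L[:,2]>lo)&(L[:,2]<hi); p=L[m]; print(n,m.sum(),p.mean(0).round(1),np.percentile(p,[1,50,99],axis=0).round(1).tolist(),cv2.minAreaRect(p[:,:2].astype(np.float32)))
p=L[(L[:,2]>71)&(L[:,2]<84)]
for s in (1,-1):
    q=p[(p[:,0]-24)*s>0]; print('lug',s,len(q),q.mean(0).round(1),q.min(0).round(1),q.max(0).round(1))
wt=W[130:170,360:392].reshape(-1,3); m=(wt[:,2]>86)&(wt[:,2]<100); Lt=np.stack([(wt[m][:,:2]-O)@ex,(wt[m][:,:2]-O)@ey],1); print('tab',m.sum(),Lt.mean(0),Lt.min(0),Lt.max(0))
print(fitcap(c,551,-275)); 
q=ortho(c,*(O+ex*24-ey*10),45,59,.5); q2=ortho(c,551,-275,45,24,.5); cv2.imwrite('pics/half.png',cv2.resize(np.hstack([q,q2]),(800,400)))
```

```text
half 1045 [ -0.9 -24.6  56.7] [[-43.8, -49.5, 50.3], [-7.6, -25.2, 57.9], [28.3, 15.2, 60.7]] ((-10.055244445800781, -14.401832580566406), (70.45264434814453, 77.08666229248047), 89.60875701904297)
lug 51 [ -4.4 -22.   74.3] [[-43.9, -39.3, 71.0], [-17.4, -20.4, 75.3], [23.4, 18.3, 77.1]] ((-17.622520446777344, -16.19571304321289), (43.742218017578125, 76.88201904296875), 65.14189147949219)
lug 1 1 [ 24.  -11.4  71. ] [ 24.  -11.4  71. ] [ 24.  -11.4  71. ]
lug -1 50 [ -5.  -22.2  74.4] [-44.  -39.9  71. ] [22.8 18.3 77.1]
tab 233 [  10.03602983 -112.02274652] [  -4.11109829 -119.23957481] [  24.44382696 -106.55984251]
{1: (np.float64(0.0209), np.float64(550.9), np.float64(-276.2), np.float64(0.763)), -1: (np.float64(0.0546), np.float64(550.9), np.float64(-276.2), np.float64(0.782))}
```

View pics/half.png

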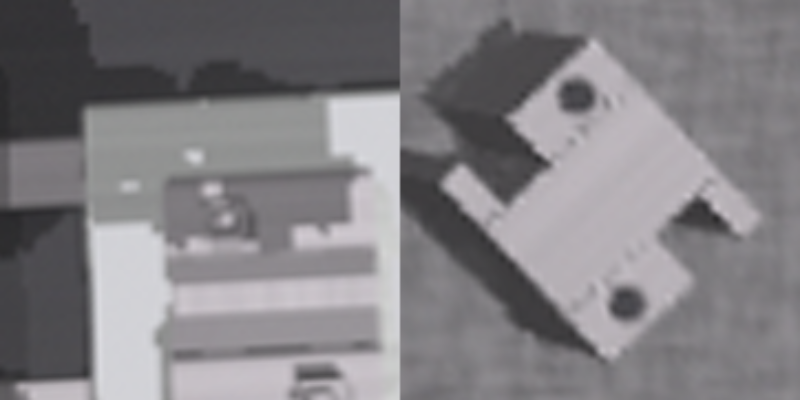

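Run:
```python
from h import *
c=load('w3'); W=cloud(c); ex=np.array([np.cos(YAW),np.sin(YAW)]); ey=np.array([-ex[1],ex[0]]); O=np.array([573.2,100.7])
w=W.reshape(-1,3); L=np.stack([(w[:,:2]-O)@ex,(w[:,:2]-O)@ey,w[:,2]],1)
r=(abs(L[:,0])<36)&(abs(L[:,1]+25)<32)
m=r&(L[:,2]>54)&(L[:,2]<64); p=L[m]; print('half',m.sum(),np.percentile(p,[1,99],axis=0).round(1).tolist())
m=r&(L[:,2]>71)&(L[:,2]<82); p=L[m]
for s in (1,-1):
    q=p[p[:,0]*s>0]; print('lug',s,len(q),q.mean(0).round(1),np.percentile(q,[5,95],axis=0).round(1).tolist())
# pick the cap
a=.761-np.pi/2; Rc=R(a); k=np.array([550.9,-275.8,0])
movep(k+[0,0,110],Rc); st('above')
print(movel(k+[0,0,4],max_speed=110,guard=12)); st('down')
clamp(); st('clamp')
movel(k+[0,0,120],max_speed=150); st('up')
```

```text
half 783 [[-27.2, -49.5, 55.3], [28.3, -2.4, 60.0]]
lug 1 22 [ 20.6 -15.9  74.7] [[18.0, -20.3, 71.2], [22.8, -11.5, 76.8]]
lug -1 24 [-19.6 -35.6  74.5] [[-23.1, -38.6, 71.2], [-16.6, -31.9, 76.7]]
above t 14.62 p [ 551.5 -275.1  110.1] yaw -0.809 F [ 0.3  0.7 -0.1] M [-0.04  0.04  0.03] gap 85.6 gf 0.0
False
down t 15.73 p [ 551.2 -276.     4.6] yaw -0.81 F [ 0.2  0.6 -0.4] M [0.02 0.03 0.04] gap 85.5 gf 0.0
clamp t 16.2 p [ 551.  -275.7    4.7] yaw -0.81 F [-2.8  1.7 10.2] M [0.6  0.66 0.02] gap 46.5 gf 61.4
up t 17.12 p [ 550.5 -275.4  119.1] yaw -0.81 F [ 0.1 -0.1 -5.2] M [-0.02  0.01  0.01] gap 46.5 gf 62.3
```

Run:
```python
from h import *
k=np.array([574.9,74.95,0]); Rt=R(YAW-np.pi/2)
movep(k+[0,0,130],Rt); st('above')
movel(k+[0,0,90],max_speed=100); wait(.2)
p=np.array(read_state()['eef_pos']); e=(k-p)*[1,1,0]; print('err',e); k=k+e
print(movel(k+[0,0,63],max_speed=25,guard=15)); st('down')
```

```text
above t 18.45 p [575.   73.7 129.9] yaw -1.521 F [ 0.6  0.1 -4.5] M [-0.06  0.   -0.01] gap 46.9 gf 62.2
err [-0.29627918 -0.05612508 -0.        ]
True
down t 20.21 p [574.5  75.   63.6] yaw -1.52 F [-2.2  0.4  9.7] M [0.05 0.35 0.01] gap 46.1 gf 63.7
```

Run:
```python
from h import *
open_gripper(); st('open')
p=np.array(read_state()['eef_pos']); movel(p+[0,0,110],max_speed=200); movep([560,60,330],R(YAW-np.pi/2)); st('look')
c=snap('wrist','w4'); W=cloud(c); ex=np.array([np.cos(YAW),np.sin(YAW)]); ey=np.array([-ex[1],ex[0]]); O=np.array([573.2,100.7])
w=W.reshape(-1,3); L=np.stack([(w[:,:2]-O)@ex,(w[:,:2]-O)@ey,w[:,2]],1)
r=(abs(L[:,0])<32)&(abs(L[:,1]+25)<30)&(L[:,2]>78)&(L[:,2]<95); p=L[r]; print(r.sum(),np.percentile(p,[1,50,99],axis=0).round(1).tolist(),'plane',np.linalg.lstsq(np.c_[p[:,:2],np.ones(len(p))],p[:,2],rcond=None)[0].round(3))
r=(L[:,1]<-95)&(L[:,1]>-125)&(abs(L[:,0]-10)<20)&(L[:,2]>86)&(L[:,2]<100); print('tab',r.sum(),L[r].mean(0))
r=(np.hypot(L[:,0]+55,L[:,1]-23)<27)&(L[:,2]>108)&(L[:,2]<126); print('knob',r.sum(),L[r].mean(0),cv2.minAreaRect(w[r][:,:2].astype(np.float32)))
cv2.imwrite('pics/w4c.png',cv2.resize(c['image'][85:220,160:420],(780,405),interpolation=cv2.INTER_CUBIC))
```

```text
open t 20.68 p [573.8  75.2  62.8] yaw -1.52 F [-0.5 -0.8  0.5] M [-0.01 -0.05 -0.  ] gap 85.3 gf 0.0
look t 22.06 p [559.8  60.4 329.2] yaw -1.52 F [-0.9 -0.6 -0.3] M [-0.04  0.04 -0.04] gap 85.6 gf 0.0
1420 [[-26.5, -51.4, 80.5], [2.1, -28.2, 82.2], [28.6, -4.3, 84.2]] plane [ 0.0000e+00 -2.0000e-03  8.2205e+01]
tab 229 [  10.05266032 -112.0832305    92.45669086]
knob 436 [-53.0184811   21.65929992 116.07526503] ((517.6455078125, 120.37764739990234), (43.562007904052734, 14.582722663879395), 22.74889373779297)
```

View pics/w4c.png

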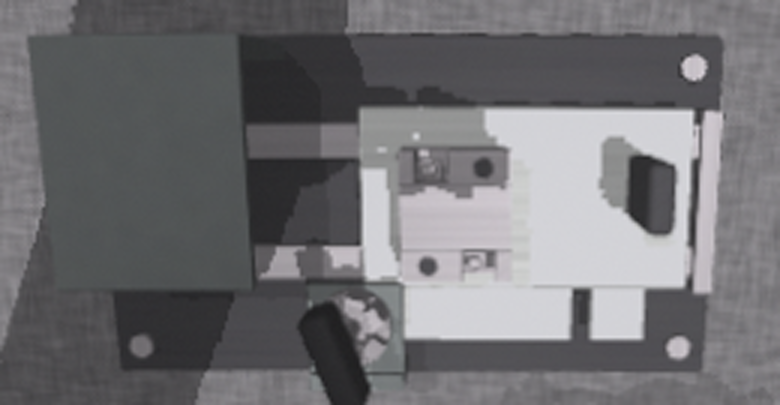

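The cap sits level with its top at 82 mm and both lugs showing in its slots. The carriage is out 109–110 mm by two measures, and the knob is still parked. I'll hand it in.

Run:
```python
from h import *
print(finish_job())
```

```text
the job is handed in; nothing more can be done
None
```

The job is handed in, after about 22 of the 67 s: the plunger is parked in its rest notch, the carriage is at its end stop (109–110 mm measured of 110), cap_own is seated flush on the lower half, and I touched nothing else on the bench.

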